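Load a tin of probe tips into the dry box through its dust flap

ROBOT

A 6-joint arm with a two-finger parallel gripper is mounted at the origin on a cart in front of the work surface, level with it; the furniture and walls round the work are solid. World frame = base frame: x ahead of the robot, y to its left, z up, the work surface at z = 0. Lengths are in m, angles in rad, forces in N, time in s.
With the tool pointing down it reaches from about 0.325 to 0.9 m from the base axis. Payload 6.1 kg.
Tool frame: the origin (TCP) lies midway between the tips of the shut fingers; the grasp point (between the pads) lies 19 mm behind it (manip.hold_point_z is the z of the grasp point in the tool frame, in m); z points along the fingers, y is the line along which they close (so a half turn about z gives the same grasp; the last joint's range is limited). The gripper opens to 85 mm and grips with 20 to 120 N. Pads are 22 mm wide; open, the fingers measure 114 mm over their backs; the gripper's body (76 mm by 85 mm) begins 54 mm behind the grasp point. The pads swing forward as they close: fully open they stand 13 mm farther back than shut.
Start: joints at [-0.126, 0.22, 1.526, -0, 1.395, -0.126], TCP at [0.625, -0, 0.231] pointing down, gripper open.
Joint ranges: [-2.98, 2.98], [-0.91, 2.08], [0.09, 2.57], [-1.24, 4.39], [0.2, 2.65], [-2.68, 2.68]. Speed limits (rad/s): [2.57, 2.57, 3.01, 3.14, 3.14, 3.14].

INTERFACE

Orientations are given as a unit quaternion [x, y, z, w].
In Python, from station import sense, vision, job, nets, manip gives the robot as it stands. The module is installed in compiled form; this text tells all that it offers.
- The arm moves only by the shell command python3 -m handwheel 'ROWS' [OPENING]. ROWS is JSON, one flat list of numbers, 4 for each row, row after row: the shift along the tool's x, y, z in units of 50 mm (1.0 is 50 mm), then the turn about the tool's z in units of 5 degrees (1.0 is 5 degrees). A call has 1 to 8 rows; each row is the pose to reach, as a shift and turn from the pose commanded when the call began, along the tool's axes at that moment; what a row does not reach only later rows make up. A row lasts 1/10 s, in which the tool goes at most 50 mm and 8.59 degrees, less where a joint would pass 70% of its speed; a pose out of reach is approached as far as the arm can. A call with a gripper value outside its range is refused whole. OPENING is the finger opening in mm, from 0 to 85.4, set as the call begins (- or left out, the last holds). The fingers move at their own pace and stop on an object; the grip force is fixed at half the most. Time passes only in rows, so rows that repeat a pose let the fingers close. It gives the time, the measured TCP pose, the force, the opening and the grip force at its end, in the units of the state.
- sense(): the state, without advancing time (a new reading comes with each control period).
- vision.snapshot(name): name is "scene" or "side" or "wrist"; returns a dict with "frame" (420x560x3 uint8, blue, green, red), "fov_y" (degrees; the focal length in pixels is half the picture's height over the tangent of half this angle, whatever the lens; pixels are square), "cx", "cy" (the principal point, pixels), "R" (3x3) and "t" (3): a world point X has camera coordinates R X + t; the wrist camera has in their place "tool_from_camera" (4x4, takes a point from camera to tool coordinates, whose origin is the TCP and whose axes are the flange's). Camera axes: x right, y down, z forward; pixel columns grow to the right and rows downward; lengths in m; the calibration is good to about 2 mm. The wrist camera is an equidistant fisheye: a pixel r from the principal point sees the ray r / f radians off the axis. A picture is of the moment at which its call begins: read the wrist's pose just before it. There is no depth.
- job.finish_job(): hands the job in; it is judged then, once.
Trained networks look in the newest picture that a camera, given by its name, has taken for a name from the list of things; names that differ only in an ending like _2 or _b are one class to them, and where a whole thing is asked for, a point or a joint stands for the part that bears it (a point fixed in the world has none). Each returns a list of dicts, best first, with "p" (0 to 1); they miss things now and then, are a little off and sometimes report something else, mostly with a low value. They report only what shows in the picture. A call takes as long as a camera call. They do not tell look-alikes from the thing itself.
- nets.recognise(camera, target): "centre" ([x, y, z] in m, in the coordinates of the camera as it stood for that picture, good to about 4 mm: the middle of the surface that is visible of it).
The state is a dict: "t": time; "joint_pos": joint angles; "dq": joint speeds; "tau": joint torques, N m; "tcp_pos": TCP position; "orientation": TCP orientation; "wrist_force": force on the tool from outside, world axes, zero at the start; "wrist_torque": the same for the moment, N m; "opening": finger opening in m; "finger_force": force on a finger pad.
Only numpy, scipy, OpenCV 4.12 (cv2) and the standard library are available. Lean on these libraries where they do the work, as an engineer would, in place of code of your own. Each camera call takes 0.05 s, during which the arm holds its last target. There are 200 camera calls.

TASK

Set the red-lidded tin upright, flat in the lane in front of the dry box, then use the pusher with the yellow grip to push it through the orange dust flap until it is fully home against the end stop. Draw the pusher out so that the flap swings shut, put the pusher back down flat on its grey mat, and finally press the green button on the box all the way down to start the drying. Never tip the tin over, and leave the blue USB stick, the blue wrench and the amber tape roll where they are.

Things in the scene. Friction and masses are not known exactly. Their poses are not given: they have to be found in the camera images.
- dry_box: fixed station: an aluminium lane leading through a port into a small white box with a clear roof window. Origin on the bench, mid-lane, in the port's plane; +x the way in. Lane 64 mm wide, surface 4 mm over the bench, from x = -200 mm; guide strips beside it 8 mm higher, outer edges 40 mm off centre. Box x = 0 to 122 mm, 54 mm high, 80 mm wide (88 at the port frame), roof closed
- port (a point): middle of the lane surface in the plane of the port (dry_box x = 0, z = 4 mm). The port is 64 mm wide and 38 mm high: the tin and the pusher's bar fit in, a gripper does not
- home (a point): point on the lane surface, 78.5 mm inside the port, where the tin's origin lies when the tin touches the rubber end stop (stop face at dry_box x = 108 mm); its back is then 49 mm inside the port, clear of the flap's swing
- tin: loose round tin, white below with a red lid, 59 mm in diameter, 23 mm high, 60 g, closed. Starts on the bench. Origin at the centre of its underside, z up through the lid. Grasp across its diameter from above; in the lane the free sides are those along the lane
- flap (a joint): orange dust flap in the port, hinged along its upper edge (hinge 42 mm over the bench, x = 3 mm), 36 mm long: 0 rad = shut, hanging straight down; grows as the lower edge swings inward, up to 1.5. It opens only inward; a light spring (under 1 N at the edge) swings it shut when nothing lies under it
- pusher: loose pusher, 0.12 kg: a straight flat-bottomed aluminium bar 180 mm long (x) x 24 mm wide x 22 mm high with a black rubber tip at its +x end, and near the other end an upright yellow grip post 24 x 24 mm whose top is 78 mm above the underside. Origin at the centre of the underside; the tip face is at x = +90 mm, the post's axis at x = -65 mm. Held by the post, the bar slides flat along the lane
- mat: fixed grey mat 230 (x) x 80 (y) x 3 mm on which the pusher lies and must lie again, either way round. Origin at the centre of its underside
- start_button (a joint): green start button, 26 mm in diameter, on the far end of the box's roof: 0 = up, 0.006 m = fully down, with a spring (4 N when down)
- start_button_top (a point): centre of the button's top, z up; press straight down
- blue_stick: blue USB stick lying loose on the bench, 50 x 18 x 8 mm, to be left alone
- torque_wrench: small blue-handled wrench lying loose on the bench, 135 mm long, to be left alone
- kapton_roll: amber tape roll lying loose on the bench, 62 mm in diameter, to be left alone
Not all that is in view belongs to the job. Leave any black look-alike of the tin alone.

How it is judged:
On the way, in this order (a step that is already met when the one before it is completed fails the run):
1. the tin stands flat in the lane outside the flap, let go (x of tin in the frame of dry_box between -0.185 and -0.025 m and y of tin in the frame of dry_box between -0.006 and 0.006 m and z of tin in the frame of dry_box between 0.002 and 0.008 m and angle between tin's own z axis and vertical below 0.08 rad and contact force between the fingers and tin below 0.05 N), for 0.2 s.
2. the pusher pushes the tin through the opened flap (value of joint flap above 0.5 rad and contact force between pusher and tin above 0.05 N and x of tin in the frame of dry_box above -0.025 m), for 0.02 s.
3. the tin is home and the flap has swung shut behind it (x of tin in the frame of dry_box above 0.0705 m and value of joint flap below 0.08 rad), for 0.2 s.
4. the pusher lies flat on its mat, let go (x of pusher in the frame of mat between -0.045 and 0.045 m and y of pusher in the frame of mat between -0.035 and 0.035 m and height (world z) of pusher below 0.008 m and angle between pusher's own z axis and vertical below 0.08 rad and contact force between the fingers and pusher below 0.05 N), for 0.2 s.
5. the start button is pressed down (value of joint start_button above 0.0048 m), for 0.05 s.
At the end, for the whole second after the job is handed in: Tin upright and within 8 mm of home inside the box, flap shut (within 0.08 rad), pusher flat on its mat (centres within 45 mm along, 35 mm across), button up again, all at rest (all of step 3 and angle between each of tin, pusher's own z axis and vertical below 0.08 rad and linear speed of each of tin, pusher below 0.02 m/s and x of pusher in the frame of mat between -0.045 and 0.045 m and y of pusher in the frame of mat between -0.035 and 0.035 m and height (world z) of pusher below 0.008 m and value of joint start_button below 0.002 m); the robot touches nothing.
It fails at once if the tin is tipped over (angle between tin's own z axis and vertical above 0.8 rad).
It fails at once if the blue USB stick, the wrench or the tape roll is shifted by more than 30 mm (distance of any of blue_stick, torque_wrench, kapton_roll from where it was at the start of the episode above 0.03 m).
It also fails if it takes over 72 s, if anything falls off the work surface, if the arm or the gripper's body presses on something with over 40 N, if the wrist force passes 120 N, or if a joint passes its speed limit or range.

## Working session

There is one attempt and no reset: what is moved stays moved. The work goes in short steps, Python scripts to look and compute and a shell command to move; the robot and the scene stay as the last step left them, time stands still between calls to the robot, and variables do not carry over. Pictures are saved under pics/ and viewed, at most 16 in all, crops included, and the job is handed in when it is done.

```bash
mkdir -p pics; cat > h.py <<'E'
from station import sense, vision, job, nets, manip
import numpy as np, cv2
from scipy.spatial.transform import Rotation as Ro
def snap(n,save=None):
    s=sense(); d=vision.snapshot(n); d['s']=s
    if save: cv2.imwrite('pics/'+save,d['frame'])
    return d
def c2w(d,p):
    p=np.array(p)
    if 'R' in d: return np.array(d['R']).T@(p-np.array(d['t']))
    T=np.array(d['tool_from_camera']); q=T[:3,:3]@p+T[:3,3]
    return Ro.from_quat(d['s']['orientation']).apply(q)+d['s']['tcp_pos']
def foc(d): return 210/np.tan(np.radians(d['fov_y']/2))
def ray(d,u,v):
    x,y=u-d['cx'],v-d['cy'];f=foc(d)
    if 'R' in d: r=np.array([x/f,y/f,1])
    else:
        a=np.hypot(x,y)+1e-9; th=a/f; r=np.array([np.sin(th)*x/a,np.sin(th)*y/a,np.cos(th)])
    o=c2w(d,[0,0,0]); return o,c2w(d,r)-o
def px2w(d,u,v,z):
    o,r=ray(d,u,v); return o+r*(z-o[2])/r[2]
def proj(d,X):
    if 'R' in d: p=np.array(d['R'])@np.array(X)+np.array(d['t']); f=foc(d); return d['cx']+f*p[0]/p[2],d['cy']+f*p[1]/p[2]
    T=np.array(d['tool_from_camera']); q=Ro.from_quat(d['s']['orientation']).inv().apply(np.array(X)-d['s']['tcp_pos'])
    p=T[:3,:3].T@(q-T[:3,3]); a=np.hypot(p[0],p[1])+1e-9; th=np.arctan2(a,p[2]); f=foc(d)
    return d['cx']+f*th*p[0]/a,d['cy']+f*th*p[1]/a
E
cat > a.py <<'E'
from h import *
s=sense(); print(s['t'],np.round(s['tcp_pos'],4),Ro.from_quat(s['orientation']).as_matrix().round(3).tolist(),manip.hold_point_z)
for n in ('scene','side','wrist'):
    d=snap(n,n+'1.png'); print(n,d['fov_y'],d['cx'],d['cy'],'cam at',c2w(d,[0,0,0]).round(3))
    for t in ('tin','pusher','dry_box','mat','start_button','flap','blue_stick','torque_wrench','kapton_roll'):
        for r in nets.recognise(n,t)[:3]:
            w=c2w(d,r['centre']); print(' ',t,round(r['p'],2),w.round(3),np.round(proj(d,w),0))
E
python3 a.py; python3 -c "
import cv2,numpy as np
cv2.imwrite('pics/m1.png',cv2.imread('pics/scene1.png'))"
```

```text
0.0 [6.244e-01 1.000e-04 2.302e-01] [[-0.0, 1.0, -0.002], [1.0, 0.0, 0.0], [0.0, -0.002, -1.0]] -0.0187
scene 52.211476729908924 276.2146392710656 204.86922778952498 cam at [ 0.092 -0.764  0.913]
  tin 0.67 [ 0.405 -0.205  0.023] [291. 287.]
  tin 0.61 [ 0.438 -0.324  0.02 ] [327. 320.]
  tin 0.58 [ 0.483 -0.421  0.023] [366. 345.]
  pusher 0.83 [0.419 0.161 0.025] [239. 197.]
  dry_box 0.93 [0.552 0.02  0.007] [299. 216.]
  mat 0.56 [0.409 0.213 0.005] [230. 193.]
  start_button 0.64 [0.586 0.144 0.074] [290. 172.]
  flap 0.46 [0.564 0.053 0.029] [297. 203.]
  flap 0.3 [0.548 0.022 0.005] [297. 217.]
  blue_stick 0.55 [0.549 0.02  0.006] [298. 217.]
  kapton_roll 0.45 [0.439 0.412 0.012] [217. 155.]
side 52.279818338115305 285.20099818122753 208.1059639331491 cam at [-0.032  0.96   0.701]
  tin 0.63 [ 0.476 -0.408  0.02 ] [348. 176.]
  tin 0.57 [ 0.397 -0.189  0.024] [346. 205.]
  tin 0.48 [ 0.437 -0.303  0.021] [347. 189.]
  pusher 0.74 [0.42  0.215 0.022] [276. 271.]
  dry_box 0.87 [0.543 0.096 0.023] [261. 236.]
  dry_box 0.38 [0.585 0.148 0.071] [237. 227.]
  mat 0.69 [0.405 0.266 0.001] [271. 291.]
  start_button 0.55 [0.407 0.267 0.002] [270. 291.]
  start_button 0.49 [0.585 0.151 0.07 ] [237. 227.]
  blue_stick 0.43 [ 0.407 -0.011  0.006] [319. 235.]
  torque_wrench 0.89 [0.487 0.479 0.01 ] [188. 333.]
  kapton_roll 0.86 [0.433 0.418 0.014] [225. 323.]
wrist 65.70646984690485 275.8400202343722 212.46582812086348 cam at [0.627 0.066 0.374]
  pusher 0.61 [0.43  0.168 0.023] [108.  50.]
  dry_box 0.73 [0.562 0.05  0.016] [217. 141.]
  mat 0.58 [0.436 0.164 0.001] [120.  55.]
  start_button 0.73 [0.595 0.146 0.074] [241.  42.]
  blue_stick 0.93 [ 0.41  -0.013  0.007] [106. 196.]
  torque_wrench 0.33 [0.435 0.162 0.001] [119.  57.]
```

View pics/scene1.png

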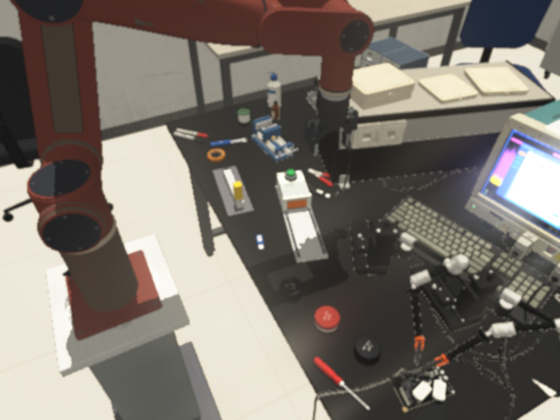

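View pics/wrist1.png

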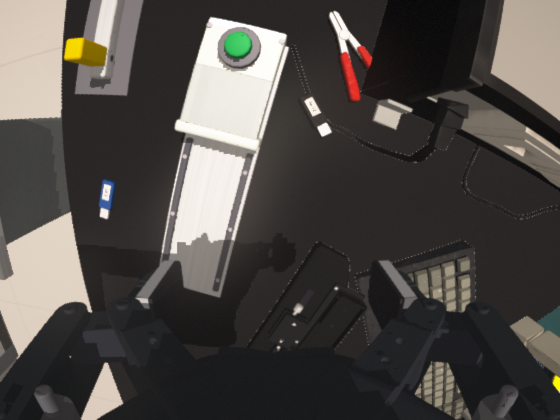

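Scene: tin candidates are the red-lidded one at (327,320), a black one at (366,345), and a dark shape at (291,287). The red one fits the description. In the wrist picture the lane runs from about (190,290) up to the port frame, (176,126) to (260,148). The button is at (238,42), the yellow post at (85,52).

```bash
cat > b.py <<'E'
from h import *
s=sense(); print(s['t'])
d=snap('wrist')
for n,u,v,z in [('boxfarL',210,18,.054),('boxfarR',287,40,.054),('frameL',176,126,.054),('frameR',260,148,.054),('nearL',162,285,.004),('nearR',220,297,.004),('btn',238,42,.07)]:
    print(n,px2w(d,u,v,z).round(4))
im=cv2.imread('pics/scene1.png')
c=cv2.resize(im[270:390,270:400],None,fx=4,fy=4,interpolation=cv2.INTER_CUBIC)
w=cv2.resize(cv2.imread('pics/wrist1.png')[0:310,50:310],None,fx=1.9,fy=1.9,interpolation=cv2.INTER_CUBIC)[:590]
cv2.imwrite('pics/crop.png',c)
cv2.imwrite('pics/lane.png',w)
E
python3 b.py
```

```text
1.5
boxfarL [0.5614 0.1791 0.054 ]
boxfarR [0.6376 0.1527 0.054 ]
frameL [0.5267 0.0688 0.054 ]
frameR [0.6112 0.0445 0.054 ]
nearL [ 0.4745 -0.1352  0.004 ]
nearR [ 0.5533 -0.1499  0.004 ]
btn [0.5917 0.1471 0.07  ]
```

View pics/crop.png

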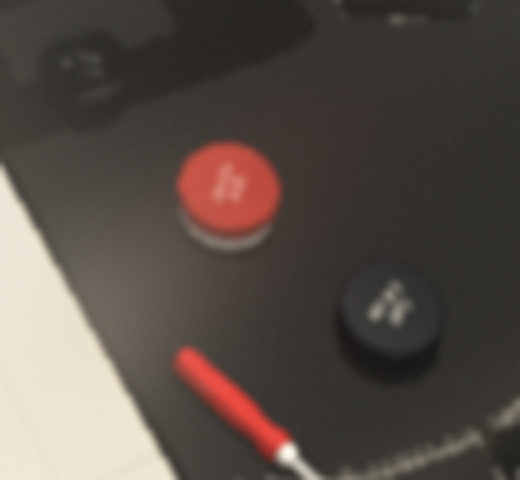

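View pics/lane.png

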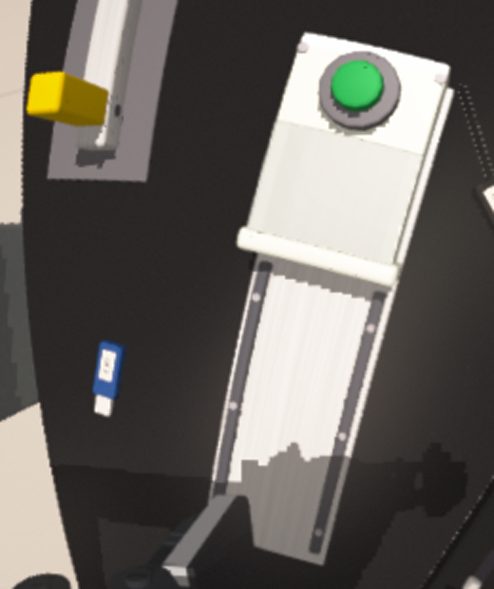

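The crop confirms it: an upright red-lidded tin with a white side (crop 230,190), well apart from the black look-alike. I'll move so the wrist camera is above the lane, on the way to the tin.

```bash
python3 -m handwheel '[-0.5,-0.5,-0.3,0,-1,-1,-0.6,0,-1.5,-1.5,-0.6,0,-2,-1.9,-0.6,0,-2,-1.9,-0.6,0,-2,-1.9,-0.6,0,-2,-1.9,-0.6,0]'; cat > c.py <<'E'
from h import *
s=sense(); print(s['t'])
d=snap('wrist','wrist2.png'); print(d['s']['tcp_pos'])
for t in ('tin','start_button','blue_stick','pusher'):
    for r in nets.recognise('wrist',t)[:3]:
        w=c2w(d,r['centre']); print(' ',t,round(r['p'],2),w.round(4),np.round(proj(d,w),0))
import pickle; pickle.dump(d,open('w2.pkl','wb'))
E
python3 c.py
```

```text
t: 2.25
tcp_pos: [0.5305, -0.0995, 0.2614]
orientation: [0.707, 0.707, 0.0, 0.0]
wrist_force: [-0.3, 0.6, 0.1]
opening: 0.0854
finger_force: 0.0
2.25
[ 0.53049818 -0.09947726  0.26137898]
  tin 0.94 [ 0.4145 -0.1927  0.0209] [186. 253.]
  tin 0.7 [ 0.4457 -0.3086  0.0183] [216. 326.]
  start_button 0.65 [ 0.5462 -0.0008  0.0079] [287.  99.]
```

View pics/wrist2.png

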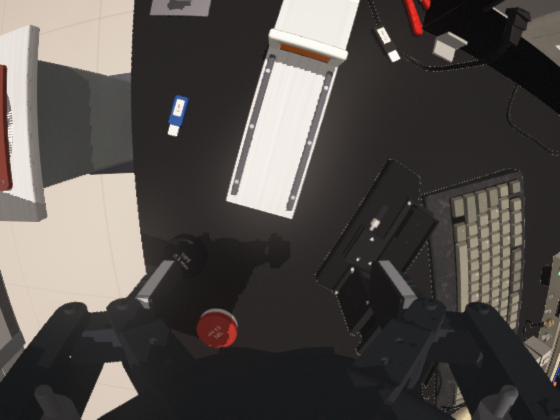

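The picture shows the lane's near end with corners (228,201) and (293,218), the orange flap at (305,52), the red tin at (217,329) and the black look-alike at (186,253). I'll fit the lane and tin by ortho-rectification.

```bash
cat > ortho.py <<'E'
from h import *
import pickle
def ortho(d,x0,x1,y0,y1,z,s=2000):  # image col=x, row=y
    X,Y=np.meshgrid(np.arange(x0,x1,1/s),np.arange(y0,y1,1/s))
    P=np.stack([X,Y,np.full_like(X,z)],-1).reshape(-1,3)
    T=np.array(d['tool_from_camera']); R=Ro.from_quat(d['s']['orientation'])
    p=(R.inv().apply(P-d['s']['tcp_pos'])-T[:3,3])@T[:3,:3]
    a=np.hypot(p[:,0],p[:,1])+1e-9; th=np.arctan2(a,p[:,2]); f=foc(d)
    u=(d['cx']+f*th*p[:,0]/a).reshape(X.shape).astype(np.float32); v=(d['cy']+f*th*p[:,1]/a).reshape(X.shape).astype(np.float32)
    return cv2.remap(d['frame'],u,v,cv2.INTER_LINEAR)
def blob(m,x0,y0,s=2000):
    c=max(cv2.findContours(m.astype(np.uint8),0,1)[0],key=cv2.contourArea)
    return c
def red(d,z=.023,box=(.35,.55,-.40,-.22)):
    o=ortho(d,*box,z).astype(int); m=(o[...,2]>110)&(o[...,1]<80)&(o[...,0]<80)
    c=blob(m,0,0); (u,v),r=cv2.minEnclosingCircle(c)
    M=cv2.moments(cv2.convexHull(c)); return np.array([box[0]+u/2000,box[2]+v/2000]),r/2000,(box[0]+M['m10']/M['m00']/2000,box[2]+M['m01']/M['m00']/2000)
if __name__=='__main__':
    d=pickle.load(open('w2.pkl','rb')); f=d['frame']
    print('tin',red(d))
    box=(.44,.66,-.20,.04); o=ortho(d,*box,.004); cv2.imwrite('pics/o.png',o)
    m=o.min(2)>100; c=blob(m,0,0); h=cv2.convexHull(c)
    a=cv2.approxPolyDP(h,8,True)[:,0]/2000+np.array([box[0],box[2]]); print(a.round(4))
E
python3 ortho.py
```

```text
tin (array([ 0.4575 , -0.31725]), 0.02974164581298828, (0.46380692751763947, -0.32118545542014115))
[[ 0.47   -0.1275]
 [ 0.553  -0.15  ]
 [ 0.6075  0.0395]
 [ 0.515   0.039 ]]
```

View pics/o.png

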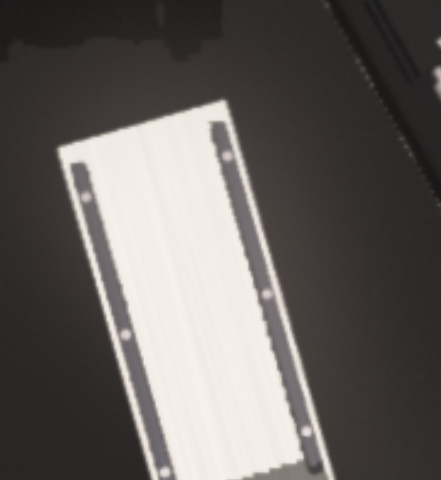

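Lane fit: the plate is 87 mm wide, axis heading 16.4° off +y towards +x, port near (0.567, 0.054). The tin was partly hidden, so I'll turn the fingers along the lane and view it from above.

```bash
python3 -m handwheel '[-0.6,-0.1,0,-1.7,-1.2,-0.2,0,-3.4,-1.8,-0.3,0,-5.1,-2.4,-0.4,0,-6.8,-3,-0.4,0,-8.5,-3.6,-0.4,0,-10.2,-4.2,-0.4,0,-11.9,-4.6,-0.4,0,-13.6]' && python3 -m handwheel '[0,0,0,-1.1,0,0,0,-1.1,0,0,0,-1.1]'; cat > c2.py <<'E'
from ortho import *
d=snap('wrist','wrist3.png'); print(d['s']['tcp_pos'],d['s']['joint_pos'])
print(red(d)); print(Ro.from_quat(d['s']['orientation']).as_matrix().round(4))
for r in nets.recognise('wrist','tin')[:3]:
    w=c2w(d,r['centre']); print(round(r['p'],2),w.round(4),np.round(proj(d,w),0))
E
python3 c2.py
```

```text
t: 3.3
tcp_pos: [0.51, -0.3317, 0.261]
orientation: [0.188, 0.982, -0.0, -0.0]
wrist_force: [0.6, 0.2, 0.8]
opening: 0.0854
finger_force: 0.0
t: 3.6
tcp_pos: [0.5102, -0.3296, 0.261]
orientation: [0.145, 0.989, 0.0, -0.0]
wrist_force: [-0.3, -0.6, 0.7]
opening: 0.0854
finger_force: 0.0
[ 0.5101877  -0.32958762  0.26101199] [-7.03397154e-01  1.61190231e-01  1.53866269e+00  1.08399676e-04
  1.44229308e+00 -1.98404296e+00]
(array([ 0.44556763, -0.31704028]), 0.030029748916625975, (0.44568521868922156, -0.31711217905227135))
[[-9.582e-01  2.861e-01 -4.000e-04]
 [ 2.861e-01  9.582e-01  4.000e-04]
 [ 5.000e-04  3.000e-04 -1.000e+00]]
0.86 [ 0.4873 -0.4176  0.0245] [200. 184.]
0.74 [ 0.4457 -0.3193  0.0227] [268. 126.]
0.68 [ 0.409  -0.2024  0.0227] [355.  71.]
```

The tin measures r = 30 mm at (0.4456, -0.3170), as it must. I'll go down to it and grasp.

```bash
python3 -m handwheel '[0.5,-0.05,0.5,0,1,-0.1,1.2,0,1.31,-0.13,2,0,1.31,-0.13,2.9,0,1.31,-0.13,3.7,0,1.31,-0.13,4.3,0,1.31,-0.13,4.6,0,1.31,-0.13,4.6,0]' && python3 -m handwheel '[0,0,0.2,0,0,0,0.4,0,0,0,0.54,0,0,0,0.54,0,0,0,0.54,0]' && python3 -m handwheel '[0,0,0,0,0,0,0,0,0,0,0,0,0,0,0,0,0,0,0,0,0,0,0,0]' 45
```

```text
t: 4.5
tcp_pos: [0.4442, -0.3161, 0.0293]
orientation: [0.144, 0.99, 0.001, -0.002]
wrist_force: [-0.5, -0.3, -0.8]
opening: 0.0853
finger_force: 0.0
t: 5.0
tcp_pos: [0.4454, -0.3177, 0.0044]
orientation: [0.144, 0.99, -0.0, 0.0]
wrist_force: [0.1, -1.3, 0.1]
opening: 0.0854
finger_force: 0.0
t: 5.6
tcp_pos: [0.4461, -0.3182, 0.0055]
orientation: [0.143, 0.99, -0.0, 0.001]
wrist_force: [-1.1, 0.9, 5.3]
opening: 0.0556
finger_force: 63.9
```

```bash
python3 -m handwheel '[0,0,-0.2,0,0,0,-0.6,0,0,0,-1.2,0,0,0,-2,0,0,0,-2,0,0,0,-2,0]'; cat > c3.py <<'E'
from ortho import *
d=snap('wrist','wrist4.png'); print(d['s']['t'],d['s']['tcp_pos'],d['s']['opening'],d['s']['finger_force'])
x,y,z=d['s']['tcp_pos']
for n,c in (('wrist',d),('scene',snap('scene','scene4.png')),('side',snap('side','side4.png'))):
  for r in nets.recognise(n,'tin')[:4]:
    w=c2w(c,r['centre']); print(n,round(r['p'],2),w.round(4),np.round(proj(c,w),0))
a=d['frame']; b=cv2.imread('pics/scene4.png'); c=cv2.imread('pics/side4.png')
q=proj(snap('scene'),[x,y,z]); e=proj(snap('side'),[x,y,z])
f=lambda i,p:cv2.resize(i[max(0,int(p[1])-50):int(p[1])+50,max(0,int(p[0])-50):int(p[0])+50],(300,300))
cv2.imwrite('pics/m4.png',np.hstack([cv2.resize(a,(400,300)),f(c,e)]))
E
python3 c3.py
```

```text
t: 6.2
tcp_pos: [0.4461, -0.3183, 0.106]
orientation: [0.143, 0.99, -0.001, 0.001]
wrist_force: [-0.1, 0.1, -1.2]
opening: 0.0555
finger_force: 63.7
6.2 [ 0.44605032 -0.31834092  0.10596525] 0.055521415329584586 63.67503468267387
wrist 0.81 [ 0.4687 -0.422   0.0236] [161. 277.]
wrist 0.65 [ 0.4083 -0.2068  0.0233] [409. 126.]
wrist 0.62 [ 0.4391 -0.3188  0.1196] [270. 264.]
wrist 0.41 [ 0.5246 -0.0962  0.0038] [517. 222.]
scene 0.77 [ 0.4842 -0.4224  0.0198] [367. 346.]
scene 0.65 [ 0.4062 -0.2079  0.0244] [292. 288.]
scene 0.61 [ 0.4239 -0.3176  0.123 ] [323. 295.]
scene 0.28 [0.4078 0.2083 0.006 ] [230. 194.]
side 0.71 [ 0.4772 -0.4083  0.0182] [348. 176.]
side 0.62 [ 0.4272 -0.3017  0.118 ] [352. 164.]
side 0.5 [ 0.3986 -0.1863  0.0233] [345. 205.]
```

View pics/m4.png

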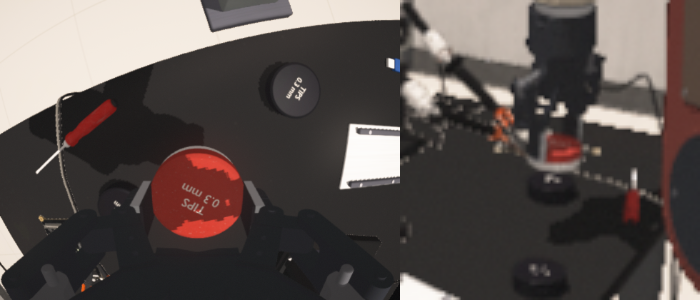

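The tin is held level between the pads (lid at wrist-panel (195,195)). I'll measure its offset from the TCP and work out the placing move.

```bash
cat > c4.py <<'E'
from ortho import *
d=snap('wrist'); x,y,z=d['s']['tcp_pos']
o=ortho(d,.38,.52,-.39,-.25,z+.0175).astype(int); m=(o[...,2]>90)&(o[...,2]>2*o[...,1])
c=blob(m,0,0);print(cv2.minEnclosingCircle(c)[1]/2000); u,v=cv2.minEnclosingCircle(c)[0]; p=np.array([.38+u/2000,-.39+v/2000]); print(p)
A=np.radians(16.4); t=np.array([.5668,.0536])-.105*np.array([np.sin(A),np.cos(A)])
R=Ro.from_quat(d['s']['orientation']).as_matrix()
print('target',t,'shift tool',(R.T@[*(t-p),0])/.05, 'yaw err deg',np.degrees(np.arctan2(R[0,1],R[1,1]))-16.4)
E
python3 c4.py
```

```text
0.03024413299560547
[ 0.44251871 -0.31652166]
target [ 0.53715415 -0.04712797] shift tool [-2.84390799e-01  5.70356328e+00  4.29256056e-03] yaw err deg 0.10144660000689143
```

```bash
python3 -m handwheel '[-0.04,0.6,0,0,-0.08,1.5,0,0,-0.12,2.4,0,0,-0.16,3.3,0,0,-0.2,4.2,0,0,-0.25,5,0,0,-0.25,5.5,0,0,-0.25,5.7,0,0]' && python3 -m handwheel '[0,0,0.5,0,0,0,0.9,0,0,0,1.2,0,0,0,1.2,0,0,0,1.2,0]'; cat > c5.py <<'E'
from ortho import *
d=snap('wrist','wrist5.png'); x,y,z=d['s']['tcp_pos']; print(x,y,z)
zl=z+.0175
o=ortho(d,x-.07,x+.07,y-.07,y+.07,zl).astype(int); m=(o[...,2]>90)&(o[...,2]>2*o[...,1])
c=blob(m,0,0);(u,v),r=cv2.minEnclosingCircle(c);p=np.array([x-.07+u/2000,y-.07+v/2000]);print('tin',r/2000,p)
A=np.radians(16.4);e=np.array([np.sin(A),np.cos(A)]);n=np.array([-np.cos(A),np.sin(A)]);O=np.array([.5668,.0536])
print('box frame',(p-O)@e,(p-O)@n,'tcp',(np.array([x,y])-O)@e,(np.array([x,y])-O)@n)
# lane in box frame, seen now
X,Y=.4,.66
o=ortho(d,.44,.66,-.18,.06,.004); g=cv2.warpAffine(o,np.vstack([np.array([[1,0],[0,1]]),[0,0]])[:2].astype(float)@np.eye(2) @ np.eye(2,3),(o.shape[1],o.shape[0]))
cv2.imwrite('pics/o5.png',np.hstack([o,cv2.resize(d['frame'],(360,270)).copy() if 0 else o[:, :1]]))
E
python3 c5.py
```

```text
t: 7.45
tcp_pos: [0.5386, -0.0455, 0.1041]
orientation: [0.142, 0.99, 0.0, -0.0]
wrist_force: [-0.5, -0.3, -0.8]
opening: 0.0553
finger_force: 63.7
t: 7.95
tcp_pos: [0.5382, -0.0484, 0.0443]
orientation: [0.144, 0.99, -0.0, -0.0]
wrist_force: [-0.2, 0.1, -0.3]
opening: 0.0558
finger_force: 63.7
0.5381862166033045 -0.048404180220421096 0.04430917823711594
tin 0.030163766860961914 [ 0.535978   -0.04762642]
box frame -0.10581025119243652 0.0009875564803679916 tcp -0.105932892836962 -0.0013504065705847313
```

View pics/wrist5.png

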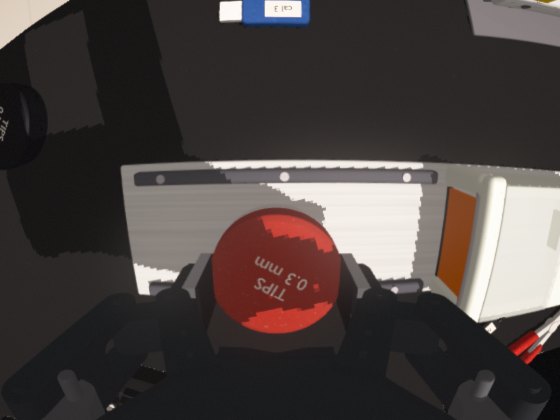

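The tin hangs over the lane at (276,270). The near strip shows screws at (160,180), (285,177) and (407,178), and the far strip shows at (155,289) and (405,287). I'll check the lane's centreline from this same view.

```bash
cat > c6.py <<'E'
from ortho import *
d=snap('wrist')
A=np.radians(16.4);e=np.array([np.sin(A),np.cos(A)]);n=np.array([-np.cos(A),np.sin(A)]);O=np.array([.5668,.0536])
for u,v,z in [(160,180,.012),(285,177,.012),(407,178,.012),(153,287,.012),(408,287,.012),(123,166,.004),(440,164,.004)]:
    q=px2w(d,u,v,z)[:2]-O; print(u,v,(q@e).round(4),(q@n).round(4))
# profile across lane, dark strips, at 2 stations
for s in (-.165,-.045):
    P=[O+e*s+n*k for k in np.arange(-.05,.05,.001)]
    print(s,[int(d['frame'][int(round(b)),int(round(a))].mean()) for a,b in [proj(d,[*p,.012]) for p in P]])
E
python3 c6.py
```

```text
160 180 -0.1716 0.0343
285 177 -0.1006 0.035
407 178 -0.03 0.0354
153 287 -0.1847 -0.0345
408 287 -0.0201 -0.0354
123 166 -0.1989 0.0425
440 164 -0.0041 0.0436
-0.165 [35, 36, 35, 37, 37, 37, 37, 38, 39, 39, 39, 38, 40, 40, 41, 45, 68, 51, 46, 43, 43, 43, 43, 46, 48, 46, 51, 89, 172, 132, 129, 129, 129, 131, 131, 132, 132, 132, 132, 132, 130, 130, 131, 132, 133, 134, 133, 133, 133, 135, 135, 133, 131, 131, 129, 130, 133, 135, 135, 133, 136, 132, 131, 133, 132, 133, 131, 134, 133, 133, 131, 131, 134, 132, 130, 132, 131, 133, 137, 135, 132, 133, 126, 59, 57, 59, 57, 56, 56, 56, 54, 120, 131, 134, 132, 98, 26, 25, 25, 25]
-0.045 [33, 33, 34, 33, 35, 34, 35, 36, 37, 37, 39, 38, 40, 42, 42, 42, 44, 44, 45, 46, 47, 48, 49, 67, 97, 204, 234, 238, 234, 235, 237, 237, 234, 233, 233, 233, 233, 234, 237, 237, 235, 237, 238, 237, 237, 237, 236, 235, 236, 237, 237, 235, 236, 238, 237, 236, 234, 234, 235, 236, 238, 239, 239, 241, 239, 236, 237, 237, 237, 237, 234, 234, 236, 235, 237, 240, 240, 234, 237, 237, 239, 238, 235, 224, 115, 119, 119, 121, 119, 116, 100, 84, 136, 228, 236, 227, 124, 60, 59, 58]
```

The tin and the lane centre agree to about 1 mm, so I'll lower it.

```bash
python3 -m handwheel '[0,0,0.2,0,0,0,0.4,0,0,0,0.5,0,0,0,0.58,0,0,0,0.62,0,0,0,0.62,0]' && python3 -m handwheel '[0,0,0.03,0,0,0,0.06,0,0,0,0.06,0,0,0,0.06,0]'
```

```text
t: 8.65
tcp_pos: [0.538, -0.0478, 0.0129]
orientation: [0.143, 0.99, 0.0, -0.0]
wrist_force: [-0.4, 0.1, -0.7]
opening: 0.0551
finger_force: 63.7
t: 9.05
tcp_pos: [0.5383, -0.0479, 0.0104]
orientation: [0.143, 0.99, -0.0, 0.0]
wrist_force: [0.6, 0.0, -0.2]
opening: 0.0554
finger_force: 63.7
```

```bash
python3 -m handwheel '[0,0,0.02,0,0,0,0.03,0,0,0,0.03,0]' && python3 -m handwheel '[0,0,0,0,0,0,0,0,0,0,0,0,0,0,0,0,0,0,0,0]' 85 && python3 -m handwheel '[0,0,-0.4,0,0,0,-1,0,0,0,-2,0,0,0,-2.6,0,0,0,-2.6,0,0,0,-2.6,0]'; cat > c7.py <<'E'
from ortho import *
d=snap('wrist','wrist7.png'); x,y,z=d['s']['tcp_pos']; print(d['s']['t'],x,y,z)
x,y=.537,-.047
o=ortho(d,x-.07,x+.07,y-.07,y+.07,.027).astype(int); m=(o[...,2]>90)&(o[...,2]>2*o[...,1])
c=blob(m,0,0);(u,v),r=cv2.minEnclosingCircle(c);p=np.array([x-.07+u/2000,y-.07+v/2000]);print('tin',r/2000,p)
A=np.radians(16.4);e=np.array([np.sin(A),np.cos(A)]);n=np.array([-np.cos(A),np.sin(A)]);O=np.array([.5668,.0536])
print('box frame',(p-O)@e,(p-O)@n)
for t in ('pusher','mat'):
  for r in nets.recognise('wrist',t)[:2]:
    w=c2w(d,r['centre']); print(t,round(r['p'],2),w.round(4),np.round(proj(d,w),0))
E
python3 c7.py
```

```text
t: 9.35
tcp_pos: [0.5385, -0.048, 0.0094]
orientation: [0.143, 0.99, -0.0, 0.0]
wrist_force: [-1.8, 0.3, 4.5]
opening: 0.0553
finger_force: 64.2
t: 9.85
tcp_pos: [0.5382, -0.0479, 0.0087]
orientation: [0.143, 0.99, 0.0, -0.0]
wrist_force: [0.5, -0.6, 0.1]
opening: 0.0853
finger_force: 0.0
t: 10.45
tcp_pos: [0.5388, -0.048, 0.1395]
orientation: [0.143, 0.99, -0.0, 0.001]
wrist_force: [-0.5, -0.1, -1.0]
opening: 0.0849
finger_force: 0.0
10.45 0.5387558765526052 -0.04803034523761245 0.13949431113985947
tin 0.029332218170166017 [ 0.53715481 -0.04722071]
box frame -0.10508878343487306 -2.6819433432700594e-05
pusher 0.72 [0.4286 0.1638 0.0218] [467.  28.]
mat 0.91 [0.439  0.1874 0.0028] [478.  40.]
```

The tin is placed at dry_box (-0.105, 0.000). Next I'll look at the pusher from above.

```bash
python3 -m handwheel '[0.3,0.4,-0.6,0,0.7,1.1,-1.2,0,1.1,1.8,-1.8,0,1.5,2.5,-2,0,1.9,3.2,-2,0,2.2,3.7,-2,0,2.2,3.7,-2,0,2.2,3.7,-2,0]'; cat > c8.py <<'E'
from ortho import *
d=snap('wrist','wrist8.png'); print(d['s']['t'],d['s']['tcp_pos'])
pickle.dump(d,open('w8.pkl','wb'))
for t in ('pusher','mat'):
  for r in nets.recognise('wrist',t)[:2]:
    w=c2w(d,r['centre']); print(t,round(r['p'],2),w.round(4),np.round(proj(d,w),0))
box=(.3,.56,.04,.34)
o=ortho(d,*box,.0815).astype(int); m=(o[...,2]>120)&(o[...,1]>90)&(o[...,0]<80); c=blob(m,0,0)
q=cv2.minAreaRect(c); print('yellow incl sides',np.array(q[0])/2000+[box[0],box[2]],np.array(q[1])/2,q[2])
o=ortho(d,*box,.025); cv2.imwrite('pics/bar.png',o)
E
python3 c8.py
```

```text
t: 11.4
tcp_pos: [0.4845, 0.1609, 0.2372]
orientation: [0.143, 0.99, -0.001, -0.001]
wrist_force: [-0.2, -0.1, -0.4]
opening: 0.085
finger_force: 0.0
11.4 [0.48453678 0.16090798 0.23724624]
pusher 0.57 [0.4264 0.2187 0.0216] [312. 120.]
pusher 0.5 [ 0.53   -0.0422  0.0256] [134. 265.]
mat 0.88 [0.4159 0.2244 0.0021] [312. 110.]
yellow incl sides [0.41855002 0.16065001] [23.8766861  23.75264931] 82.87498474121094
```

View pics/bar.png

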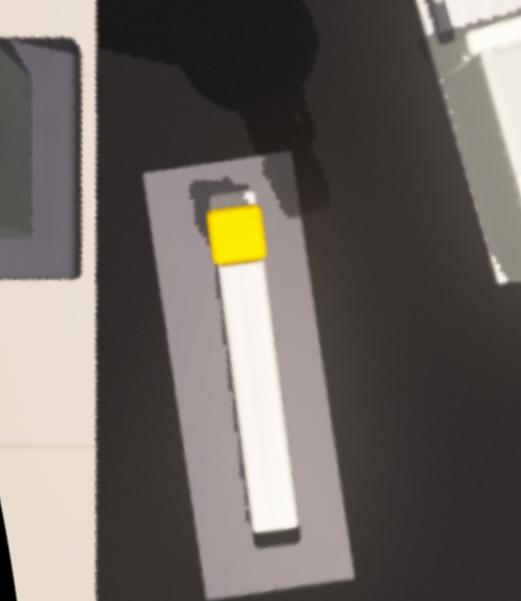

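The post's top is at (0.4186, 0.1607), 24 × 24 mm as it should be. The bar heads 7.3° off +y with its tip to the far side, and the mat lies at about 8.3°. I'll grasp the post along the bar.

```bash
python3 -m handwheel '[0.4,-0.1,0.2,-0.6,0.8,-0.25,0.5,-1.2,1.26,-0.38,1,-1.84,1.26,-0.38,1.8,-1.84,1.26,-0.38,2.6,-1.84,1.26,-0.38,3.3,-1.84,1.26,-0.38,3.7,-1.84,1.26,-0.38,3.94,-1.84]' && python3 -m handwheel '[0,0,0,0,0,0,0,0]' && python3 -m handwheel '[0,0,0,0,0,0,0,0,0,0,0,0,0,0,0,0,0,0,0,0,0,0,0,0,0,0,0,0]' 10; python3 - <<'E'
from ortho import *
d=pickle.load(open('w8.pkl','rb'))
P=[px2w(d,*proj(d,[.3+u/2000,.04+v/2000,.025]),.003) for u,v in [(143,173),(290,152),(354,578),(208,600)]]
P=np.array(P); print(P.round(4),P.mean(0)); D=(P[2]+P[3]-P[0]-P[1])/2; print(np.linalg.norm(D),np.linalg.norm(P[1]-P[0]),np.degrees(np.arctan2(D[0],D[1])))
t=px2w(d,*proj(d,[.3+277/2000,.04+540/2000,.025]),.010); print('tip',t)
s=sense(); print(s['tcp_pos'],s['wrist_force'])
E
```

```text
t: 12.35
tcp_pos: [0.4183, 0.1591, 0.0396]
orientation: [0.065, 0.998, -0.001, -0.002]
wrist_force: [-0.2, 0.4, -0.2]
opening: 0.0851
finger_force: 0.0
t: 12.55
tcp_pos: [0.4204, 0.1601, 0.0426]
orientation: [0.064, 0.998, 0.0, 0.0]
wrist_force: [0.3, 0.7, 0.3]
opening: 0.0853
finger_force: 0.0
t: 13.25
tcp_pos: [0.4201, 0.1605, 0.0424]
orientation: [0.064, 0.998, 0.0, 0.001]
wrist_force: [-0.2, -0.5, 5.3]
opening: 0.0236
finger_force: 59.3
[[0.3683 0.1232 0.003 ]
 [0.4464 0.1121 0.003 ]
 [0.4804 0.3383 0.003 ]
 [0.4029 0.35   0.003 ]] [0.42450162 0.23088109 0.003     ]
0.22904702649363365 0.07884960625168062 8.599729384721604
tip [0.43918345 0.31552135 0.01      ]
[0.42010292 0.16051977 0.04236224] [-0.24355845 -0.53540495  5.34488057]
```

Gripped: opening 23.6 mm, pad force 59 N. I'll lift it and carry it behind the tin, with the tip about 20 mm short of it.

```bash
python3 -m handwheel '[0,0,-0.3,0,0,0,-0.8,0,0,-0.3,-1.3,0,0,-0.8,-1.3,0,-0.1,-1.4,-1.3,0.1,-0.3,-2,-1.3,0.3,-0.5,-2.6,-1.3,0.5,-0.7,-3.2,-1.3,0.7]' && python3 -m handwheel '[0,0,0,0,0,0,0,0]'; python3 - <<'E'
from h import *
s=sense(); R=Ro.from_quat(s['orientation']).as_matrix(); print(s['opening'],((R.T@(np.array([.4793,-.2438,.06])-s['tcp_pos']))/.05).round(2),(16.4-np.degrees(np.arctan2(R[0,1],R[1,1])))/5)
E
```

```text
t: 14.05
tcp_pos: [0.4334, -0.0038, 0.1063]
orientation: [0.094, 0.996, 0.0, -0.0]
wrist_force: [0.6, -0.1, -0.9]
opening: 0.0235
finger_force: 58.9
t: 14.25
tcp_pos: [0.4334, -0.0031, 0.1062]
orientation: [0.095, 0.995, 0.0, -0.001]
wrist_force: [-0.6, -0.3, -1.7]
opening: 0.0231
finger_force: 59.2
0.023084587893828685 [-1.81 -4.55  0.92] 1.0981516412623098
```

```bash
python3 -m handwheel '[-0.2,-0.4,0,0.1,-0.5,-1,0,0.3,-0.8,-1.7,0,0.5,-1.1,-2.4,0,0.7,-1.4,-3.1,0,0.9,-1.7,-3.8,0,1.1,-1.81,-4.3,0,1.1,-1.81,-4.55,0,1.1]' && python3 -m handwheel '[0,0,0.3,0,0,0,0.7,0,0,0,0.7,0,0,0,0.7,0]'; cat > c9.py <<'E'
from ortho import *
A=np.radians(16.4);e=np.array([np.sin(A),np.cos(A)]);n=np.array([-np.cos(A),np.sin(A)]);O=np.array([.5668,.0536])
s=sense();p=s['tcp_pos'][:2]; R=Ro.from_quat(s['orientation']).as_matrix(); h=np.degrees(np.arctan2(R[0,1],R[1,1]))
print('post in box',((np.array(p)-O)@e).round(4),((np.array(p)-O)@n).round(4),'z',s['tcp_pos'][2],'head',h,s['wrist_force'],s['opening'])
E
python3 c9.py; python3 - <<'E'
from h import *
d=snap('wrist','wrist9.png')
E
```

```text
t: 15.05
tcp_pos: [0.4805, -0.2439, 0.1064]
orientation: [0.142, 0.99, 0.0, -0.0]
wrist_force: [-0.2, -0.5, -0.9]
opening: 0.0232
finger_force: 59.3
t: 15.45
tcp_pos: [0.4794, -0.2411, 0.0707]
orientation: [0.141, 0.99, 0.001, -0.001]
wrist_force: [-0.6, 0.4, -0.7]
opening: 0.0232
finger_force: 59.2
post in box -0.3074 0.0006 z 0.07065070000391152 head 16.214432937494657 [-0.62156157  0.36382136 -0.67437847] 0.023158911696923534
```

View pics/wrist9.png

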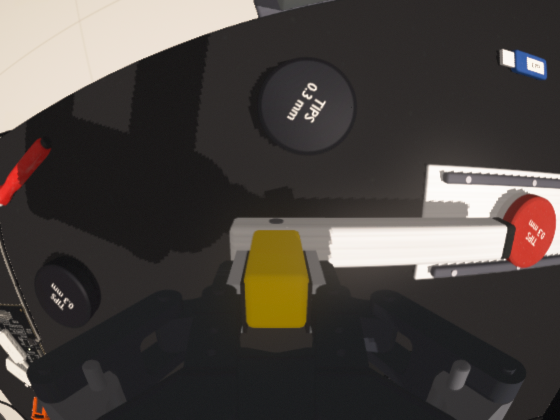

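The bar is in line with the lane, its tip (507,240) just short of the tin (530,230), and the tin is flat between the strips. I'll lower it and push gently.

```bash
python3 -m handwheel '[0,0,0.2,0,0,0,0.4,0,0,0,0.5,0,0,0,0.56,0,0,0,0.56,0]' && python3 c9.py && python3 -m handwheel '[0,0.2,0,0,0,0.4,0,0,0,0.6,0,0,0,0.8,0,0,0,1,0,0,0,1.2,0,0,0,1.4,0,0,0,1.4,0,0]' && python3 c9.py
```

```text
t: 16.0
tcp_pos: [0.48, -0.2431, 0.0435]
orientation: [0.142, 0.99, 0.0, -0.0]
wrist_force: [-0.2, 0.7, -0.7]
opening: 0.0232
finger_force: 59.3
post in box -0.3091 -0.0005 z 0.043515127947326995 head 16.30723554406897 [-0.17886745  0.66811625 -0.6956157 ] 0.023163225656206102
t: 16.8
tcp_pos: [0.5001, -0.1745, 0.0437]
orientation: [0.141, 0.99, 0.0, -0.0]
wrist_force: [-0.2, -0.2, -1.2]
opening: 0.0232
finger_force: 59.3
post in box -0.2377 -0.0004 z 0.043680763274901696 head 16.218965260252478 [-0.18190163 -0.22108796 -1.18345812] 0.023246782008059227
```

```bash
python3 -m handwheel '[0,0.2,0,0,0,0.4,0,0,0,0.6,0,0,0,0.8,0,0,0,1,0,0,0,1.2,0,0,0,1.4,0,0,0,1.4,0,0]' && python3 -m handwheel '[0,0.15,0,0,0,0.3,0,0,0,0.45,0,0,0,0.6,0,0,0,0.75,0,0,0,0.9,0,0,0,1,0,0,0,1,0,0]'; python3 c9.py;  python3 - <<'E'
from h import *
for n in('scene','side','wrist'):
  snap(n,n+'10.png')
a=cv2.imread('pics/scene10.png')[150:260,250:360]; b=cv2.imread('pics/side10.png')[190:300,200:330]
w=cv2.imread('pics/wrist10.png')
cv2.imwrite('pics/m10.png',np.hstack([cv2.resize(a,(330,330)),cv2.resize(w,(440,330))]))
E
```

```text
t: 17.6
tcp_pos: [0.5199, -0.1073, 0.0438]
orientation: [0.141, 0.99, 0.0, 0.0]
wrist_force: [0.5, -1.4, -0.4]
opening: 0.0231
finger_force: 59.4
t: 18.4
tcp_pos: [0.5336, -0.0599, 0.0436]
orientation: [0.141, 0.99, 0.0, -0.0]
wrist_force: [0.8, 0.9, -2.1]
opening: 0.0235
finger_force: 59.2
post in box -0.1182 -0.0002 z 0.04363644836419461 head 16.256137501644414 [ 0.84177034  0.87543412 -2.079075  ] 0.023526750238663123
```

View pics/m10.png

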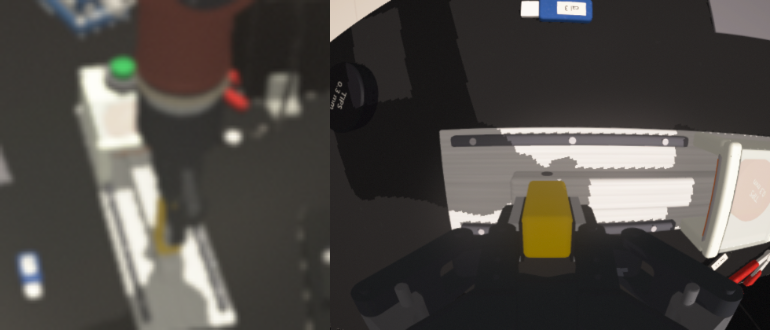

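The bar is through the flap and the lid shows through the roof window (right panel, 755,185). I'll take the last 12 mm in steps, watching the force.

```bash
python3 -m handwheel '[0,0.08,0,0,0,0.15,0,0,0,0.2,0,0,0,0.2,0,0]'; python3 c9.py;  python3 -m handwheel '[0,0.03,0,0,0,0.06,0,0,0,0.06,0,0]'; python3 c9.py
```

```text
t: 18.95
tcp_pos: [0.5364, -0.0509, 0.0438]
orientation: [0.142, 0.99, 0.0, 0.0]
wrist_force: [0.3, 0.7, -1.5]
opening: 0.0233
finger_force: 59.2
post in box -0.1088 -0.0004 z 0.0437821360619694 head 16.290042247346022 [ 0.34292575  0.73735981 -1.48233855] 0.023330060561691953
t: 19.25
tcp_pos: [0.5372, -0.0484, 0.0438]
orientation: [0.142, 0.99, -0.0, 0.0]
wrist_force: [-0.3, -0.6, -1.5]
opening: 0.0236
finger_force: 59.3
post in box -0.1062 -0.0004 z 0.04383066649367248 head 16.294873004262246 [-0.32388395 -0.59580875 -1.50803888] 0.02358960126811896
```

```bash
for i in 1 ; do python3 -m handwheel '[0,0.03,0,0,0,0.05,0,0,0,0.05,0,0]' | grep -E 'tcp|wrist_f'; done;  python3 -m handwheel '[0,0.03,0,0,0,0.05,0,0,0,0.05,0,0]' | grep -E 'tcp|wrist_f'; python3 c9.py
```

```text
tcp_pos: [0.5377, -0.0479, 0.0442]
wrist_force: [-3.1, -8.4, 0.8]
tcp_pos: [0.5382, -0.0476, 0.0447]
wrist_force: [-6.8, -17.6, 4.8]
post in box -0.1052 -0.0011 z 0.04468644157994513 head 16.230229520671333 [ -6.81862004 -17.57653509   4.77931842] 0.023430449919065035
```

The tin is at the stop: 18 N back along the lane, with the post where expected. Now I'll draw the pusher out.

```bash
python3 -m handwheel '[0,-0.2,0,0,0,-0.5,0,0,0,-0.9,0,0,0,-1.3,0,0,0,-1.7,0,0,0,-2.1,0,0,0,-2.5,0,0,0,-2.6,0,0]' && python3 -m handwheel '[0,0,-0.5,0,0,0,-1.1,0,0,0,-1.6,0,0,0,-1.6,0,0,0,-1.6,0]'; python3 c9.py; python3 - <<'E'
from h import *
s=sense(); R=Ro.from_quat(s['orientation']).as_matrix()
# pusher back to grasp pose
print(((R.T@(np.array([.4201,.1605,.1063])-s['tcp_pos']))/.05).round(2),(7.34-np.degrees(np.arctan2(R[0,1],R[1,1])))/5)
for n in('scene','wrist'):  snap(n,n+'11.png')
a=cv2.imread('pics/scene11.png')[150:260,250:360]; w=cv2.imread('pics/wrist11.png')
cv2.imwrite('pics/m11.png',np.hstack([cv2.resize(a,(330,330)),cv2.resize(w,(440,330))]))
E
```

```text
t: 20.65
tcp_pos: [0.5017, -0.1703, 0.0439]
orientation: [0.143, 0.99, -0.0, 0.0]
wrist_force: [-0.4, -0.4, -1.2]
opening: 0.0234
finger_force: 59.9
t: 21.15
tcp_pos: [0.5023, -0.1681, 0.1239]
orientation: [0.142, 0.99, 0.0, 0.001]
wrist_force: [0.3, -0.1, -1.4]
opening: 0.0235
finger_force: 60.1
post in box -0.2309 -0.0008 z 0.1238506944416515 head 16.291676534073055 [ 0.32180616 -0.08349016 -1.40650908] 0.023518020081176445
[3.42 5.85 0.35] -1.790335306814611
```

View pics/m11.png

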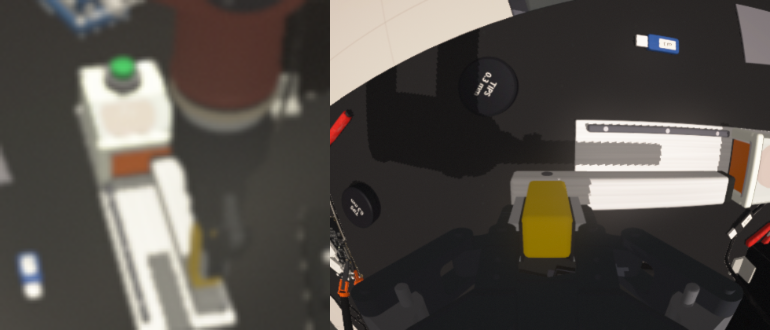

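The flap hangs shut, orange at (140,160) in the left panel, and the tin shows through the window. I'll carry the pusher back sideways first, then along.

```bash
python3 -m handwheel '[0.5,0,0,-0.1,1.1,0.2,0,-0.3,1.8,0.8,0,-0.5,2.4,1.5,0,-0.8,2.9,2.2,0,-1.1,3.2,2.9,0,-1.4,3.42,3.6,0,-1.6,3.42,4.3,0,-1.79]' && python3 -m handwheel '[0,0.2,0,0,0,0.2,0,0]'; python3 - <<'E'
from h import *
s=sense(); R=Ro.from_quat(s['orientation']).as_matrix()
print(((R.T@(np.array([.4197,.1625,.0424])-s['tcp_pos']))/.05).round(2),(7.6-np.degrees(np.arctan2(R[0,1],R[1,1])))/5)
E
```

```text
t: 22.05
tcp_pos: [0.396, 0.0877, 0.1222]
orientation: [0.064, 0.998, -0.0, -0.002]
wrist_force: [2.0, -0.7, -0.8]
opening: 0.0232
finger_force: 59.9
t: 22.25
tcp_pos: [0.3986, 0.0969, 0.1226]
orientation: [0.063, 0.998, -0.0, -0.001]
wrist_force: [-0.5, 0.7, -0.7]
opening: 0.0236
finger_force: 60.0
[-0.26  1.36  1.6 ] 0.08228944316185113
```

```bash
python3 -m handwheel '[-0.1,0.4,0,0.08,-0.26,0.9,0,0.08,-0.26,1.36,0.3,0.08,-0.26,1.36,0.8,0.08,-0.26,1.36,1.2,0.08,-0.26,1.36,1.45,0.08,-0.26,1.36,1.58,0.08,-0.26,1.36,1.58,0.08]' && python3 -m handwheel '[0,0,0.03,0,0,0,0.05,0,0,0,0.05,0]'
```

```text
t: 23.05
tcp_pos: [0.4206, 0.1608, 0.044]
orientation: [0.068, 0.998, -0.0, -0.001]
wrist_force: [0.1, 0.4, -0.5]
opening: 0.0232
finger_force: 60.0
t: 23.35
tcp_pos: [0.4218, 0.1618, 0.0429]
orientation: [0.068, 0.998, 0.0, 0.001]
wrist_force: [-0.0, -0.4, -0.4]
opening: 0.023
finger_force: 60.0
```

```bash
python3 -m handwheel '[0,0,0.02,0,0,0,0.02,0]' | grep force && python3 -m handwheel '[0,0,0,0,0,0,0,0,0,0,0,0,0,0,0,0,0,0,0,0]' 85 && python3 -m handwheel '[0,0,-0.3,0,0,0,-0.9,0,0,0,-1.7,0,0,0,-2.5,0,0,0,-3.3,0,-0.5,0,-3.8,0,-1,0,-3.8,0,-1.3,0.3,-3.8,0]'; sed -i 's/wrist8.png/wrist12.png/;s/w8.pkl/w12.pkl/' c8.py; cat >> c8.py <<'E'
r=[c for c in nets.recognise('wrist','start_button')][:2]
for c in r: print('btn',c['p'],c2w(d,c['centre']))
s2=d['s']
box=(.5,.68,.06,.24); o=ortho(d,*box,.07).astype(int); m=(o[...,1]>80)&(o[...,2]<70)&(o[...,0]<110)
c=blob(m,0,0);(u,v),rr=cv2.minEnclosingCircle(c); print('green',box[0]+u/2000,box[2]+v/2000,rr/2000)
E
python3 c8.py; python3 -c "
import cv2;w=cv2.imread('pics/wrist12.png');o=cv2.imread('pics/bar.png');import numpy as np
cv2.imwrite('pics/m12.png',np.hstack([cv2.resize(w,(440,330)),cv2.resize(o,(286,330))]))"
```

```text
wrist_force: [-1.9, -1.4, 6.2]
finger_force: 61.0
t: 24.05
tcp_pos: [0.4211, 0.1617, 0.0412]
orientation: [0.068, 0.998, -0.0, -0.0]
wrist_force: [-0.3, 0.7, -0.2]
opening: 0.0851
finger_force: 0.0
t: 24.85
tcp_pos: [0.4898, 0.1668, 0.2329]
orientation: [0.068, 0.998, 0.0, 0.002]
wrist_force: [0.6, 0.0, -0.7]
opening: 0.0852
finger_force: 0.0
24.85 [0.48981875 0.16682987 0.2329474 ]
pusher 0.64 [0.4302 0.2214 0.0251] [319. 124.]
pusher 0.44 [0.5522 0.0692 0.0257] [201. 248.]
mat 0.56 [4.133e-01 2.236e-01 2.000e-04] [316. 109.]
yellow incl sides [0.42134717 0.16260372] [23.02952576 24.05379677] 82.40535736083984
btn 0.89 [0.58772311 0.14569024 0.07320787]Traceback (most recent call last):
  File "c8.py", line 15, in <module>
    c=blob(m,0,0);(u,v),rr=cv2.minEnclosingCircle(c); print('green',box[0]+u/2000,box[2]+v/2000,rr/2000)
  File "ortho.py", line 12, in blob
    c=max(cv2.findContours(m.astype(np.uint8),0,1)[0],key=cv2.contourArea)
ValueError: max() iterable argument is empty
```

View pics/m12.png

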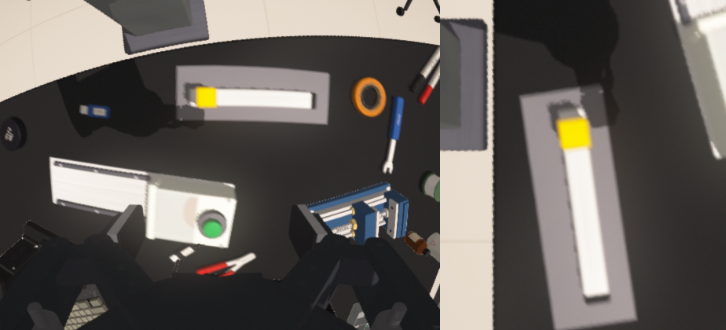

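The pusher lies flat on its mat and the button's green top is at about (270,290) in the full wrist frame. I'll measure that and close the fingers.

```bash
python3 - <<'E'
from ortho import *
d=pickle.load(open('w12.pkl','rb')); f=d['frame'].astype(int)
m=(f[...,1]>f[...,2]+30)&(f[...,1]>f[...,0]+30); m[:250]=0;m[330:]=0;m[:,:220]=0;m[:,330:]=0
c=blob(m,0,0); print(cv2.boundingRect(c)); (u,v),r=cv2.minEnclosingCircle(c)
s=sense(); R=Ro.from_quat(s['orientation']).as_matrix()
for z in (.066,.072): 
    p=px2w(d,u,v,z); a=np.linalg.norm(px2w(d,u+r,v,z)-p); print(u,v,z,p,a)
A=np.radians(16.4);e=np.array([np.sin(A),np.cos(A)]);n=np.array([-np.cos(A),np.sin(A)]);O=np.array([.5668,.0536])
print((p[:2]-O)@e,(p[:2]-O)@n); t=np.array([*p[:2],.095]); print('shift',((R.T@(t-s['tcp_pos']))/.05).round(2))
E
```

```text
(258, 280, 25, 23)
269.9540100097656 291.3397521972656 0.066 [0.59686383 0.14568543 0.066     ] 0.013421836864105889
269.9540100097656 291.3397521972656 0.072 [0.59352122 0.14626329 0.072     ] 0.013161338071114258
0.09643769692419801 0.0005286496968642647
shift [-2.17 -0.14  2.71]
```

The button is at (0.594, 0.146), on the box axis with r = 13 mm, as it must be.

```bash
python3 -m handwheel '[-0.6,-0.04,0,0,-1.2,-0.08,0,0,-1.8,-0.12,0.4,0,-2.17,-0.14,1,0,-2.17,-0.14,1.7,0,-2.17,-0.14,2.3,0,-2.17,-0.14,2.6,0,-2.17,-0.14,2.71,0]' 0 && python3 -m handwheel '[0,0,0.1,0,0,0,0.2,0,0,0,0.3,0,0,0,0.3,0]'
```

```text
t: 25.85
tcp_pos: [0.5922, 0.146, 0.0938]
orientation: [0.068, 0.998, -0.0, -0.002]
wrist_force: [1.1, -0.2, 0.7]
opening: 0.0004
finger_force: 0.0
t: 26.25
tcp_pos: [0.5942, 0.1463, 0.0809]
orientation: [0.068, 0.998, 0.0, 0.0]
wrist_force: [-1.0, -0.1, 0.1]
opening: -0.0001
finger_force: 0.0
```

```bash
python3 -m handwheel '[0,0,0.05,0,0,0,0.1,0,0,0,0.14,0,0,0,0.14,0]' | grep -E "tcp|wrist_f" && python3 -m handwheel '[0,0,0.04,0,0,0,0.06,0,0,0,0.06,0]' | grep -E "tcp|wrist_f"
```

```text
tcp_pos: [0.5945, 0.1463, 0.074]
wrist_force: [1.6, -0.7, 2.3]
tcp_pos: [0.5945, 0.1463, 0.0711]
wrist_force: [0.4, 0.1, 2.9]
```

```bash
python3 -m handwheel '[0,0,0.03,0,0,0,0.06,0,0,0,0.06,0]' | grep -E "tcp|wrist_f"
```

```text
tcp_pos: [0.5947, 0.1463, 0.0698]
wrist_force: [-5.0, -0.6, 14.2]
```

```bash
python3 -m handwheel '[0,0,0.02,0,0,0,0.02,0]' | grep -E "tcp|wrist_f"; python3 -m handwheel '[0,0,-0.2,0,0,0,-0.7,0,0,0,-1.5,0,0,0,-2.3,0,0,0,-3,0,0,0,-3,0,0,0,-3,0]' | grep -E "tcp|wrist_f"; python3 - <<'E'
from ortho import *
d=snap('wrist','wrist13.png'); a=d['frame']; b=snap('scene')['frame'][140:260,210:330]
cv2.imwrite('pics/m13.png',np.hstack([cv2.resize(a,(440,330)),cv2.resize(b,(330,330))])); print(sense()['t'])
E
```

```text
tcp_pos: [0.5947, 0.1463, 0.0697]
wrist_force: [-7.8, -0.7, 19.9]
tcp_pos: [0.5944, 0.1463, 0.2174]
wrist_force: [0.5, 0.7, -0.9]
28.25
```

View pics/m13.png

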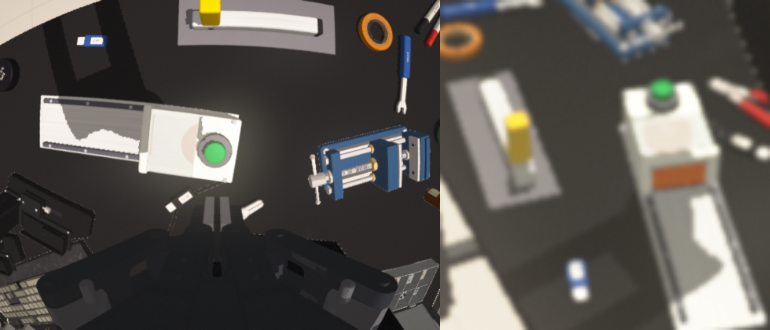

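The flap is shut (680,175), the pusher is on its mat, the button is up, the tin is inside, and the stick, roll and wrench are undisturbed. I'll hand it in.

```bash
python3 -c "
from station import job; print(job.finish_job())"
```

```text
the job is handed in; nothing more can be done
None
```

The job is handed in at about 28 s: the tin is against the end stop with the flap shut, the pusher is flat on its mat, and the button was pressed to its stop (20 N) and is up again; the station returned no verdict.

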